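# Fetch the pigment pots from the child-safe tub

## Robot

A 6-joint arm with a two-finger parallel gripper is mounted at the origin on the work surface. World frame = base frame: x ahead of the robot, y to its left, z up, the work surface at z = 0. Lengths are in m, angles in degrees, forces in N, time in s.
With the tool pointing down it reaches from about 0.4 to 0.825 m from the base axis. Payload 7 kg.
Tool frame: the origin (TCP) lies at the very end of the fingers, on their centre line; the grasp point (between the pads) lies 19 mm behind it; z points along the fingers, y is the line along which they close (so a half turn about z gives the same grasp; the last joint's range is limited). The gripper opens to 88 mm and grips with 3 to 60 N. Pads are 19 mm wide; open, the fingers measure 130 mm over their backs; the gripper's body (78 mm by 193 mm) begins 47 mm behind the grasp point.
Start: joints at [-56.03, 20.546, 0.682, 0, -70.136, -16.507], TCP at [0.203, -0.644, 0.227] pointing down, gripper open.
Joint ranges: [-176.03, 176.03], [-82.01, 121.73], [-58.28, 71.71], [-173.87, 95.51], [-174.79, -0.11], [-173.66, 173.66]. Speed limits (degrees/s): [136.94, 136.94, 172.46, 180, 180, 180].

## Interface

Orientations are given as [roll, pitch, yaw] about the fixed x, y, z axes, in that order (R = Rz(yaw) Ry(pitch) Rx(roll)).
In Python, from plant import get_state, capture, close_job, regions_of gives the robot as it stands.
- The arm moves only by the tool jog_arm, never from a script. Its argument "moves" is a list of rows, each a list of 3 entries, a list of its own where there are three numbers: the shift along the tool's x, y, z in cm, then the turn about the tool's z in degrees, then the finger opening in cm, from 0 to 8.76. A call has 1 to 12 rows; each row shifts and turns the commanded pose from where the row before left it, along the tool's axes as they then stand; what a row does not reach is not made up. A row lasts 1/8 s, in which the tool goes at most 62.5 mm and 10.7 degrees, less where a joint would pass 70% of its speed; a pose out of reach is approached as far as the arm can. A call is refused whole if a number of a shift passes 6.25 or a number of a turn 10.7, either way. A call with a gripper value outside its range is refused whole. The fingers move at their own pace and stop on an object; "newtons" is the grip in N (left out, the last holds). Time passes only in rows, so rows that do not move let the fingers close. It gives the time, the measured TCP pose, the force, the opening and the grip force at its end, in the units of the state.
- get_state(): the state, without advancing time (a new reading comes with each control period).
- capture(name): name is "scene" or "top"; returns a dict with "pixels" (480x640x3 uint8, blue, green, red), "mtx" (3x3 intrinsics, pixels), "k1" (the pictures are not rectified: a ray, as slopes to the right and down, at radius r is drawn at 1 + k1 r^2 times it, then the intrinsics apply), "world_from_camera" (4x4, takes a point from camera to world coordinates). Camera axes: x right, y down, z forward; pixel columns grow to the right and rows downward; lengths in m; the calibration is good to about 2 mm. A picture is of the moment at which its call begins. There is no depth.
- close_job(): hands the job in; it is judged then, once.
Trained networks look in a picture, given as the dict that the camera call returned (one of the last four; its "shot" number tells which), for a name from the list of things; names that differ only in an ending like _2 or _b are one class to them, and where a whole thing is asked for, a point or a joint stands for the part that bears it (a point fixed in the world has none). Each returns a list of dicts, best first, with "confidence" (0 to 1); they miss things now and then, are a little off and sometimes report something else, mostly with a low value. They report only what shows in the picture. A call takes as long as a camera call. They do not tell look-alikes from the thing itself.
- regions_of(picture, thing): "pixels" (480x640 bool, what is visible of it) and "pixel" ([column, row] in pixels, amid what is visible of it).
The state is a dict: "time_s": time; "joints": joint angles; "qd": joint speeds; "joint_torque": joint torques, N m; "tcp_pos": TCP position; "eef_rot": TCP orientation; "contact_force": force on the tool from outside, world axes, zero at the start; "moment": the same for the moment, N m; "gripper_width": finger opening in m; "gripper_force": force on a finger pad.
Only numpy, scipy, OpenCV 4.12 (cv2) and the standard library are available. Lean on these libraries where they do the work, as an engineer would, in place of code of your own. Each camera call takes 0.05 s, during which the arm holds its last target. There are 200 camera calls.

## Task

Open the child-safe tub: press its lid down and, keeping it pressed, turn it anticlockwise until it comes free, lift it off and set it aside. Stand every pigment pot that is inside upright on the round wooden tray where the tray now is, put the lid back on the tub and lock it again, and slide the loaded tray along the table, never lifting it, onto the ring printed on the paper sheet, centred, the pots still standing on it. Leave the other things on the table where they are.

Things in the scene. Friction and masses are not known exactly. Their poses are not given: they have to be found in the camera images.
- tub: Grey child-safe tub, fixed to the table by a black base plate (diameter 120, 4 thick). Origin: centre of its underside. Wall radius 36 to 41.5, top at z 34, floor inside at z 32. A flange (radius 47, z 22 to 28) with four gaps holds the lid's four tabs. Lid angle: anticlockwise from the tub's x axis to the lid's x axis; a quarter turn makes no difference. 0 deg = locked.
- tub_locked (a point): Narrow white dash (5) on the tub's base plate, 57 from its axis on its x axis, one at each quarter turn: the lid's ridge points to two of them when locked. At 0 deg a tooth 5 mm deep stops the lid from turning until it is pressed down at least 5 mm (7.5 is good), against a spring; kept pressed it turns anticlockwise. Stops at about -5 and 63 deg.
- tub_open (a point): Wide white dash (12) on the base plate, 57 from the tub's axis at 52 deg, one at each quarter turn: the ridge points to two of them when the tabs are in the middle of the gaps. From 43 to 61 deg the lid lifts straight off. To close: put it on at 52 deg, press it down 7.5 mm from its resting height, turn clockwise to 0 deg, let it rise.
- tub_ring (a point): Centre of the top of the tub's black rubber spring ring (radius 35.5 to 41), 43 over the table, on the tub's axis. The lid rests on it. It gives 9 mm straight down (4 N to start, 10.5 N at the bottom) and turns freely with the lid. This point does not sink with it.
- lid: White lid, a hollow cap of diameter 109 and height 64 with a straight grip ridge across its top, 64 long (lid's x), 14 thick (y), 24 high. Origin: centre of its lower rim, z up; the ridge spans 64.3 to 88.3 above it. Four tabs point inward at the lower rim, at the ends of the x and y axes. At rest on the tub the origin is 16.7 over the table, locked or unlocked. 0.16 kg; may be set down on the table.
- lid_grip (a point): Centre of the lid's grip ridge, 76.3 above the lid's origin; x along the ridge.
- pot1_mid (a point): Pigment pot, a cylinder of diameter 26 and height 34, white ceramic with a dark wooden top, 0.04 kg. This point is its centre, 17 above its foot; z is its upright axis. At first it stands on the tub's floor, foot 32 over the table, 20 from the tub's axis; two or three are there, 120 deg apart (at 90, 210, 330 deg from the tub's x). None if absent.
- pot2_mid (a point): Pigment pot, a cylinder of diameter 26 and height 34, white ceramic with a dark wooden top, 0.04 kg. This point is its centre, 17 above its foot; z is its upright axis. At first it stands on the tub's floor, foot 32 over the table, 20 from the tub's axis; two or three are there, 120 deg apart (at 90, 210, 330 deg from the tub's x). None if absent.
- pot3_mid (a point): Pigment pot, a cylinder of diameter 26 and height 34, white ceramic with a dark wooden top, 0.04 kg. This point is its centre, 17 above its foot; z is its upright axis. At first it stands on the tub's floor, foot 32 over the table, 20 from the tub's axis; two or three are there, 120 deg apart (at 90, 210, 330 deg from the tub's x). None if absent.
- tray: Loose round wooden tray, outer diameter 124 (122 at the foot), rim 14 high and 4 thick, floor 5 thick, about 0.35 kg. Origin: centre of its underside, z up.
- mark: Flat white paper sheet 190 square fixed on the table with a black ring (radius 70 to 73) printed round its centre: the place for the tray. Origin: its centre, on the table.
- bowl1: Bystander: black ink bowl (diameter 68, top at 32) on a white saucer (diameter 104). Origin: centre of underside.
- bowl2: Bystander: another such bowl on its saucer. Origin: centre of underside.
- weight: Bystander: round brass paperweight, diameter 46, height 26. Origin: centre of underside.
- dropper: Bystander: blue ceramic water dropper, diameter 44, height 36. Origin: centre of underside.
- brushrest: Bystander: white brush rest 70 x 30 x 12 with a brush 190 long lying across it, along its y. Origin: centre of underside.
Not all that is in view belongs to the job. Of the things like the lid, leave any that is orange; of the rest the smaller one is meant.

How it is judged:
By the outcome, as a careful person would: the job done as asked, in the order asked, and still so for the second after the job is handed in, with the robot touching nothing.
Of pot1, pot2, pot3 only 2 to 3 are there at a start; the rules pass over those that are not, and their reading is None.
At some moment in a run one of tray may be knocked a few centimetres aside while the robot is not near it.
It also fails if it takes over 200 s, if anything falls off the work surface, if the arm or the gripper's body presses on something with over 40 N, if the wrist force passes 120 N, or if a joint passes its speed limit or range.

## Working session

There is one attempt and no reset: what is moved stays moved. The work goes in short steps, Python scripts to look and compute and a tool call to move; the robot and the scene stay as the last step left them, time stands still between calls to the robot, and variables do not carry over. Pictures are saved under pics/ and viewed, at most 14 in all, crops included, and the job is handed in when it is done.

Besides the shell and the picture viewer there is one more tool, called after ">>>" as name(argument=value, ...), one argument or row to a line, values as JSON. jog_arm: Moves the arm, as the interface text tells. Its arguments: {"type":"object","properties":{"moves":{"type":"array"},"newtons":{"type":"number"}},"required":["moves"]}

```bash
ls; mkdir -p pics; python3 - <<'E'
from plant import *
import cv2,numpy as np
s=get_state();print({k:np.round(v,3) for k,v in s.items()})
a=capture("scene");b=capture("top")
for n,c in(("scene",a),("top",b)):
    cv2.imwrite(f"pics/{n}0.png",c["pixels"]);print(n,c["mtx"],c["k1"],np.round(c["world_from_camera"],3),c["shot"])
E
```

```text
pics
{'time_s': np.float64(0.0), 'joints': array([-5.6030e+01,  2.0592e+01,  6.3400e-01, -2.0000e-02, -7.0138e+01,
       -1.6505e+01]), 'qd': array([ 0.014,  0.023,  0.108, -0.008,  0.019, -0.015]), 'joint_torque': array([ 0.0000e+00, -5.8272e+01,  2.9305e+01,  6.9970e+00,  7.0000e-03,
       -0.0000e+00]), 'tcp_pos': array([ 0.202, -0.643,  0.226]), 'eef_rot': array([ 1.79903e+02, -9.00000e-03, -1.62541e+02]), 'contact_force': array([ 0.071,  0.001, -0.734]), 'moment': array([-0.02 ,  0.015, -0.03 ]), 'gripper_force': np.float64(0.0), 'gripper_width': np.float64(0.088)}
scene [[493.40126333   0.         311.86323468]
 [  0.         493.40126333 237.51290167]
 [  0.           0.           1.        ]] 0.034456415807695116 [[-0.84   0.393 -0.375  0.961]
 [ 0.543  0.623 -0.563  0.495]
 [ 0.013 -0.676 -0.737  0.819]
 [ 0.     0.     0.     1.   ]] 1
top [[491.06451303   0.         324.73321905]
 [  0.         491.06451303 236.21859575]
 [  0.           0.           1.        ]] 0.014988044728016656 [[ 0.004 -0.989  0.147  0.468]
 [-1.    -0.005 -0.011 -0.045]
 [ 0.012 -0.146 -0.989  1.092]
 [ 0.     0.     0.     1.   ]] 2
```

View pics/scene0.png

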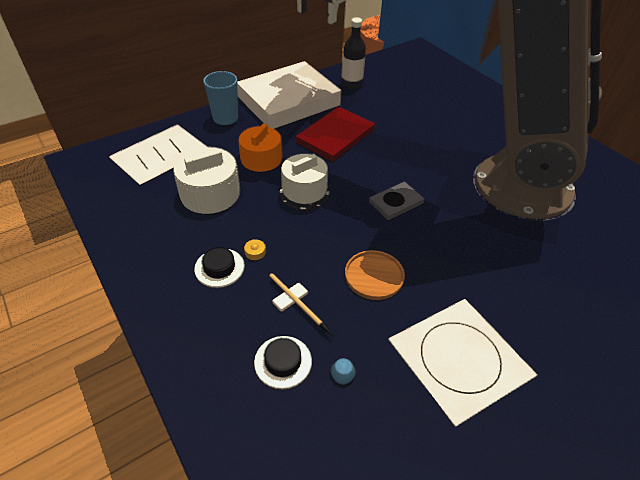

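View pics/top0.png

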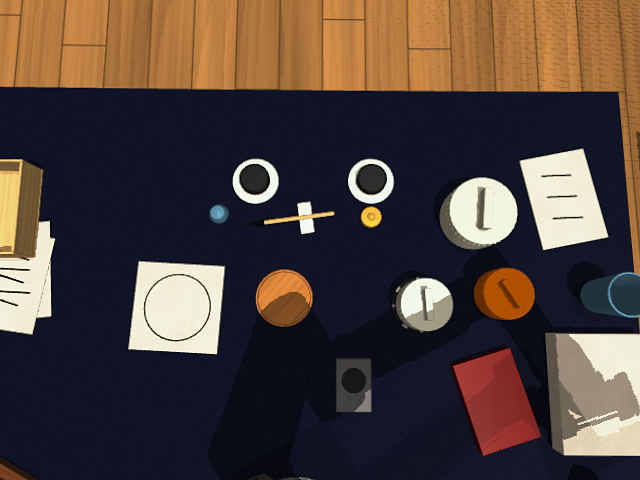

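The top view shows the white cap at (425,304) on a black base plate with white dashes, a larger white cap at (479,212) and an orange one at (504,293). The one meant is (425,304): it is not orange, it is the smaller of the white ones, and it sits on the dashed plate. I'll confirm this in a crop and measure the scene.

```bash
cat > h.py <<'E'
from plant import *
import cv2,numpy as np
def ray(c,px):
    m=c["mtx"];d=(np.array(px,float)-m[:2,2])/m[[0,1],[0,1]];u=d.copy()
    for _ in range(20): u=d/(1+c["k1"]*(u@u))
    T=c["world_from_camera"];return T[:3,3],T[:3,:3]@np.append(u,1)
def at(c,px,z):
    o,d=ray(c,px);return o+d*(z-o[2])/d[2]
def proj(c,p):
    T=c["world_from_camera"];q=T[:3,:3].T@(np.array(p)-T[:3,3]);u=q[:2]/q[2]
    return u*(1+c["k1"]*(u@u))*c["mtx"][[0,1],[0,1]]+c["mtx"][:2,2]
def rect(c,cx,cy,z,half,n=500):
    """top-down metric view of plane z: up=+x, left=+y"""
    g=np.linspace(half,-half,n);mp=np.array([[proj(c,(cx+a,cy+b,z)) for b in g] for a in g],np.float32)
    return cv2.remap(c["pixels"],mp[...,0],mp[...,1],cv2.INTER_CUBIC)
def circ(c,mask,z):
    """centre, diameter of a circular outline lying at height z"""
    k=max(cv2.findContours(mask.astype(np.uint8),0,1)[0],key=cv2.contourArea)[:,0]
    p=np.array([at(c,q,z)[:2] for q in k]);(x,y),r=cv2.minEnclosingCircle((p*1000).astype(np.float32));return np.round([x,y,2*r],1)
E
python3 - <<'E'
from h import *
a=capture("scene");b=capture("top")
for n,c in(("scene",a),("top",b)):
    for t,z in(("lid",.08),("tub",.004),("tray",.014),("mark",0),("bowl1",.01),("weight",.026),("dropper",.036),("brushrest",.012)):
        for r in regions_of(c,t):
            print(n,t,round(r["confidence"],2),np.round(r["pixel"]),circ(c,r["pixels"],z),r["pixels"].sum())
L=at(b,(425,304),.0167+.064);print(L)
o=np.hstack([rect(b,L[0],L[1],.004,.09,400),rect(b,L[0],L[1],.105,.09,400)])
o2=np.hstack([rect(a,L[0],L[1],.004,.09,400),rect(a,L[0],L[1],.105,.09,400)])
cv2.imwrite("pics/lid.png",cv2.resize(np.vstack([o,o2]),(600,600)))
E
```

```text
scene lid 0.93 [212. 180.] [ 690.7 -353.9  233.4] 3571
scene lid 0.78 [305. 176.] [ 496.2 -233.9  176.3] 2016
scene lid 0.6 [260. 147.] [ 521.7 -386.3  187.9] 1726
scene tub 0.86 [302. 204.] [ 486.1 -259.7  119.8] 425
scene tray 0.63 [372. 273.] [498.4  32.7 128.5] 2213
scene tray 0.63 [254. 248.] [ 674.9 -159.5   56.2] 334
scene mark 0.88 [460. 360.] [473.1 263.8 264.7] 9701
scene bowl1 0.82 [282. 361.] [758.8 104.  107.7] 2392
scene bowl1 0.55 [220. 267.] [ 758.8 -158.7  109.7] 1501
scene bowl1 0.53 [296. 298.] [665.5   5.1 179.4] 905
scene weight 0.65 [255. 251.] [ 678.4 -146.6   57.5] 359
scene weight 0.64 [340. 368.] [681.9 182.8  48. ] 481
scene dropper 0.94 [341. 370.] [685.9 185.4  49.3] 486
scene dropper 0.63 [302. 201.] [ 501.9 -227.3  112.4] 353
scene brushrest 0.7 [294. 298.] [666.6  10.6 178.8] 732
top lid 0.93 [424. 303.] [ 479.2 -260.1  115.7] 2358
top lid 0.91 [504. 295.] [ 500.1 -425.2  127.6] 2544
top lid 0.84 [478. 215.] [ 670.3 -378.4  168.8] 4265
top lid 0.58 [398. 306.] [ 480.2 -232.7  100.7] 253
top tub 0.53 [398. 316.] [ 476.8 -249.9  111.8] 240
top tub 0.32 [305. 219.] [669.1  14.8 179.2] 573
top tray 0.72 [282. 297.] [493.   32.7 125.4] 2557
top mark 0.86 [181. 309.] [472.6 265.2 263.6] 7680
top bowl1 0.78 [371. 181.] [ 755.9 -159.3  103.7] 1561
top bowl1 0.7 [257. 180.] [753.7  99.9 105.6] 1633
top bowl1 0.41 [424. 303.] [ 483.2 -274.9  125.9] 2359
top weight 0.87 [372. 217.] [ 669.5 -157.3   47.1] 346
top dropper 0.62 [218. 212.] [672.9 175.3  41.6] 276
top dropper 0.54 [178. 307.] [470.5 254.9 254.6] 7703
top brushrest 0.61 [305. 219.] [667.7  14.3 182.3] 709
[ 0.47891351 -0.26220933  0.0807    ]
```

View pics/lid.png

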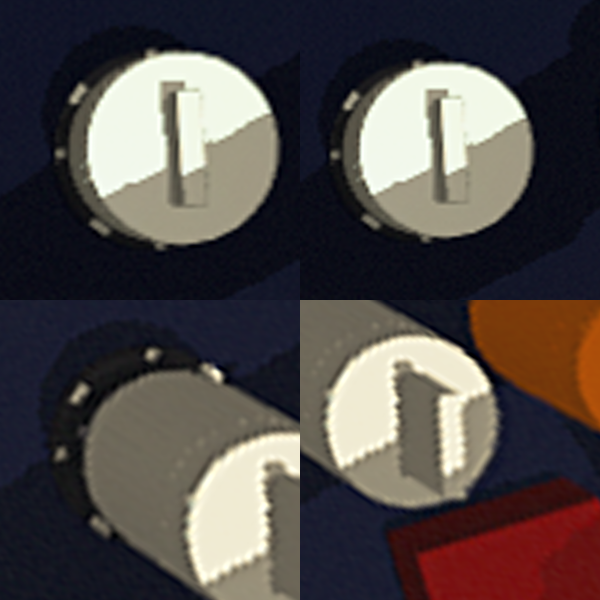

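The crop confirms it: the white cap sits on the black plate with the dashes, and its ridge points to the narrow ones (locked). Tub axis is about (0.480, -0.265), turned about 2.5 deg. Moving above it.

>>> jog_arm(
  moves=[
    [[0,0,0],7.5,8.76],
    [[0,0,0],7.4,8.76],
    [[-2.94,3.66,0],0,8.76],
    [[-2.94,3.66,0],0,8.76],
    [[-2.94,3.66,0],0,8.76],
    [[-2.94,3.66,0],0,8.76],
    [[-2.94,3.66,0],0,8.76],
    [[-2.94,3.66,0],0,8.76],
    [[-2.94,3.66,0],0,8.76],
    [[-2.94,3.66,0],0,8.76],
    [[-2.94,3.66,0],0,8.76],
    [[-2.94,3.6,0],0,8.76],
  ],
  newtons=40,
)

```text
time_s: 2.5
tcp_pos: [0.4807, -0.2643, 0.2269]
eef_rot: [-180.0, 0.0, -177.4]
contact_force: [0.3, -0.7, -0.3]
gripper_width: 0.0875
gripper_force: 0.0
```

```bash
cat >> h.py <<'E'
def st():
    s=get_state();print("t",round(s["time_s"],2),"tcp",np.round(s["tcp_pos"]*1000,1),"rot",np.round(s["eef_rot"],2),"F",np.round(s["contact_force"],1),"w",round(s["gripper_width"]*1000,1),"g",round(s["gripper_force"],1),"j",np.round(s["joints"]));return s
def to(x,y,yaw=None):
    """shift in cm along tool x,y from the measured pose to world x,y (metres), tool at yaw"""
    s=get_state();w=np.radians(s["eef_rot"][2] if yaw is None else yaw);d=(np.array([x,y])-s["tcp_pos"][:2])*100
    print("shift",np.round([d[0]*np.cos(w)+d[1]*np.sin(w),d[0]*np.sin(w)-d[1]*np.cos(w)],2))
E
python3 - <<'E'
from h import *
from scipy.optimize import least_squares
st();to(.480,-.265)
# dashes read in the first crop (0.6 px scale), refit
L=np.array([.47891,-.26221]);P=np.array([(152,52),(78,92),(60,154),(100,227),(160,245)]);A=np.array([0,52,90,142,180])
W=np.c_[L[0]+(150-P[:,1])*.0006,L[1]+(150-P[:,0])*.0006]
f=lambda v:(np.c_[v[0]+.057*np.cos(np.radians(v[2]*100+A)),v[1]+.057*np.sin(np.radians(v[2]*100+A))]-W).ravel()*1000
r=least_squares(f,[.48,-.265,.02]);print(r.x,np.round(r.fun,1))
E
```

```text
t 2.5 tcp [ 480.7 -264.3  226.9] rot [-1.7999e+02  4.0000e-02 -1.7742e+02] F [ 0.3 -0.7 -0.3] w 87.5 g 0.0 j [ -8.   9. -15.   0. -66. -79.]
shift [ 0.08 -0.06]
[ 0.47964977 -0.2655022   0.02461386] [-1.1  0.4 -0.9 -0.1  0.7 -0.3  0.6 -0.2  0.8  0.3]
```

>>> jog_arm(
  moves=[
    [[0.1,-0.12,2.4],0,5],
    [[0,0,4],0,5],
    [[0,0,4],0,5],
    [[0,0,2],0,5],
    [[0,0,1],0,5],
    [[0,0,0.9],0,5],
    [[0,0,0],0,0],
    [[0,0,0],0,0],
    [[0,0,0],0,0],
    [[0,0,0],0,0],
    [[0,0,0],0,0],
    [[0,0,0],0,0],
  ],
  newtons=40,
)

```text
time_s: 4.0
tcp_pos: [0.4792, -0.2669, 0.0839]
eef_rot: [-180.0, 0.0, -177.4]
contact_force: [-0.9, 1.2, 2.2]
gripper_width: 0.0139
gripper_force: 40.0
```

```bash
python3 -c "
from h import *
st();print(get_state()['moment'])"
```

```text
t 4.0 tcp [ 479.2 -266.9   83.9] rot [-1.7999e+02  3.0000e-02 -1.7743e+02] F [-0.9  1.2  2.2] w 13.9 g 40.0 j [ -9.  17. -26.   0. -47. -79.]
[0.36902646 0.11818104 0.00872364]
```

>>> jog_arm(
  moves=[
    [[0,0,0.3],0,0],
    [[0,0,0.3],0,0],
    [[0,0,0.2],0,0],
    [[0,0,0],0,0],
    [[0,0,0],0,0],
  ],
  newtons=60,
)

```text
time_s: 4.62
tcp_pos: [0.4793, -0.267, 0.076]
eef_rot: [-180.0, 0.0, -177.4]
contact_force: [-0.1, 1.8, 8.1]
gripper_width: 0.0137
gripper_force: 60.0
```

>>> jog_arm(
  moves=[
    [[0,0,0],-4,0],
    [[0,0,0],-6,0],
    [[0,0,0],-6,0],
    [[0,0,0],-6,0],
    [[0,0,0],-6,0],
    [[0,0,0],-6,0],
    [[0,0,0],-6,0],
    [[0,0,0],-6,0],
    [[0,0,0],-6,0],
    [[0,0,0],0,0],
    [[0,0,0],0,0],
  ],
)

```text
time_s: 6.0
tcp_pos: [0.4797, -0.2672, 0.0761]
eef_rot: [-179.9, 0.0, -125.4]
contact_force: [0.2, 2.6, 8.1]
gripper_width: 0.0135
gripper_force: 60.0
```

```bash
python3 -c "
from h import *
st();print(get_state()['moment'])"
```

```text
t 6.0 tcp [ 479.7 -267.2   76.1] rot [-1.7992e+02  1.0000e-02 -1.2541e+02] F [0.2 2.6 8.1] w 13.5 g 60.0 j [ -9.  17. -26.   0. -46. -27.]
[0.62448897 0.37015783 0.03187487]
```

>>> jog_arm(
  moves=[
    [[0,0,-0.4],0,0],
    [[0,0,-0.4],0,0],
    [[0,0,-0.5],0,0],
    [[0,0,-1],0,0],
    [[0,0,-1],0,0],
    [[0,0,-2],0,0],
    [[0,0,-3],0,0],
    [[0,0,-3],0,0],
    [[0,0,0],0,0],
  ],
)

```text
time_s: 7.12
tcp_pos: [0.4804, -0.2674, 0.1916]
eef_rot: [-179.7, 0.1, -125.4]
contact_force: [0.5, 0.5, -1.2]
gripper_width: 0.0142
gripper_force: 60.0
```

```bash
python3 - <<'E'
from h import *
st();to(.565,-.125)
a=capture("scene");cv2.imwrite("pics/lift.png",a["pixels"][100:340,150:450].repeat(2,0).repeat(2,1))
E
```

```text
t 7.12 tcp [ 480.4 -267.4  191.6] rot [-1.7972e+02  1.0000e-01 -1.2542e+02] F [ 0.5  0.5 -1.2] w 14.2 g 60.0 j [ -9.  10. -18.   0. -61. -27.]
shift [-16.51   1.36]
```

View pics/lift.png

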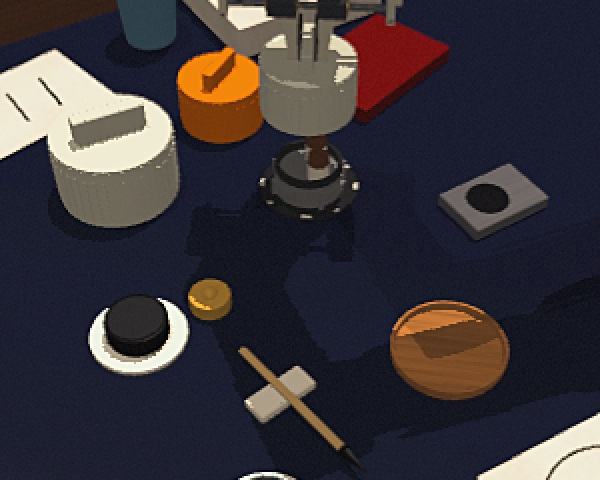

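The lid hangs from the gripper and a pot shows in the open tub. Setting the lid aside at (0.565, -0.125).

>>> jog_arm(
  moves=[
    [[-4.1,0.34,0],0,0],
    [[-4.1,0.34,0],0,0],
    [[-4.1,0.34,0],0,0],
    [[-4.2,0.34,0],0,0],
    [[0,0,5],0,0],
    [[0,0,4],0,0],
    [[0,0,2],0,0],
    [[0,0,0.7],0,0],
    [[0,0,0.4],0,0],
    [[0,0,0.2],0,0],
    [[0,0,0],0,0],
  ],
)

```text
time_s: 8.55
tcp_pos: [0.5634, -0.1247, 0.0673]
eef_rot: [-180.0, 0.0, -125.4]
contact_force: [-4.5, 1.1, 7.0]
gripper_width: 0.0136
gripper_force: 60.0
```

>>> jog_arm(
  moves=[
    [[0,0,0],0,3],
    [[0,0,0],0,5],
    [[0,0,0],0,5],
    [[0,0,-3],0,5],
    [[0,0,-5],0,5],
    [[0,0,-5],0,5],
    [[-5,3,0],0,5],
    [[-5,3,0],0,5],
    [[0,0,0],0,5],
  ],
)

```text
time_s: 9.68
tcp_pos: [0.5731, -0.0051, 0.1958]
eef_rot: [-180.0, 0.1, -125.2]
contact_force: [-0.2, 0.3, 0.5]
gripper_width: 0.0502
gripper_force: 0.0
```

```bash
python3 - <<'E'
from h import *
st()
a=capture("scene");b=capture("top")
for n,c in(("scene",a),("top",b)):
    for t,z in(("pot1_mid",.066),("tray",.014),("lid",.064)):
        for r in regions_of(c,t): print(n,t,round(r["confidence"],2),np.round(r["pixel"]),circ(c,r["pixels"],z),r["pixels"].sum())
o=np.hstack([rect(c,.48,-.265,z,.075,300) for c,z in((b,.066),(a,.066))]+[]);p=np.hstack([rect(b,.48,-.265,.004,.075,300),rect(b,.5,0.0,.014,.2,300)])
cv2.imwrite("pics/tub.png",np.vstack([o,p]))
E
```

```text
t 9.68 tcp [573.1  -5.1 195.8] rot [-1.7998e+02  5.0000e-02 -1.2521e+02] F [-0.2  0.3  0.5] w 50.2 g 0.0 j [ 19.  12. -15.  -0. -63. -54.]
scene pot1_mid 0.3 [295. 200.] [ 539.2 -203.9   89.5] 466
scene tray 0.61 [371. 274.] [498.7  33.7 131.4] 2337
scene lid 0.88 [304. 232.] [ 578.9 -103.   161.7] 2291
scene lid 0.81 [260. 147.] [ 514.2 -406.7  191. ] 1683
scene lid 0.6 [209. 179.] [ 683.5 -369.5  236. ] 3537
top tray 0.85 [288. 307.] [490.4  32.7 123.6] 1565
top lid 0.85 [476. 215.] [ 667.5 -384.2  172.9] 4294
top lid 0.69 [504. 297.] [ 499.7 -431.   127.2] 2512
top lid 0.66 [356. 265.] [ 561.2 -121.1  112.1] 2143
```

View pics/tub.png

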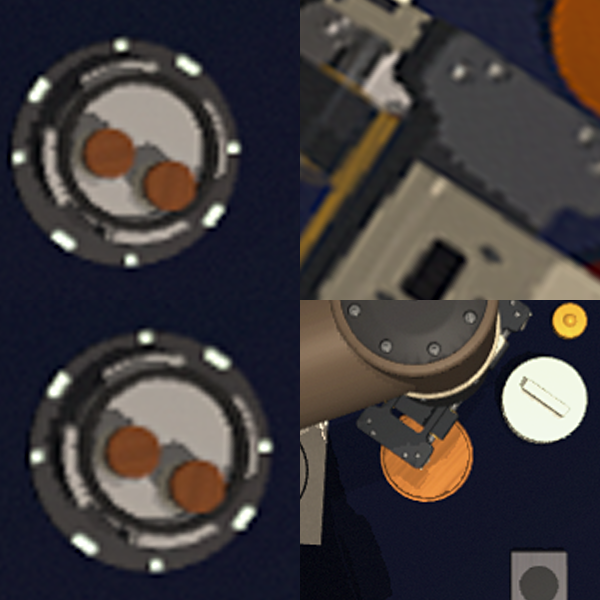

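Only two pots are inside: in the top plane their tops are at about (0.4785,-0.245) and (0.462,-0.2757), which matches 90 and 210 deg at 20 mm. The lid stands at about (0.563,-0.124). Next I go to the first pot, closing across the line between the two.

```bash
python3 -c "
from h import *
to(.4785,-.245,-118.2)"
```

```text
shift [25.22 -2.85]
```

>>> jog_arm(
  moves=[
    [[0,0,0],-7,5],
    [[4.2,-0.48,0],0,5],
    [[4.2,-0.48,0],0,5],
    [[4.2,-0.47,0],0,5],
    [[4.2,-0.47,0],0,5],
    [[4.2,-0.47,0],0,5],
    [[4.2,-0.47,0],0,5],
    [[0,0,4],0,5],
    [[0,0,4],0,5],
    [[0,0,3.5],0,5],
    [[0,0,0],0,5],
  ],
  newtons=20,
)

```text
time_s: 11.45
tcp_pos: [0.4754, -0.2437, 0.0784]
eef_rot: [179.7, -0.1, -118.5]
contact_force: [-0.7, 0.0, 0.2]
gripper_width: 0.0497
gripper_force: 0.0
```

```bash
python3 -c "
from h import *
st();to(.4785,-.245)"
```

```text
t 11.45 tcp [ 475.4 -243.7   78.4] rot [ 1.7971e+02 -1.0000e-01 -1.1852e+02] F [-0.7  0.   0.2] w 49.7 g 0.0 j [ -6.  16. -28.  -0. -47. -22.]
shift [-0.03 -0.34]
```

>>> jog_arm(
  moves=[
    [[0,-0.3,1],0,5],
    [[0,0,1.5],0,5],
    [[0,0,0.6],0,5],
    [[0,0,0],0,5],
    [[0,0,0],0,2],
    [[0,0,0],0,2],
    [[0,0,0],0,2],
    [[0,0,0],0,2],
    [[0,0,0],0,2],
  ],
  newtons=20,
)

```text
time_s: 12.58
tcp_pos: [0.4804, -0.2449, 0.0498]
eef_rot: [-180.0, 0.0, -118.4]
contact_force: [-0.3, 1.2, 2.6]
gripper_width: 0.0252
gripper_force: 20.0
```

>>> jog_arm(
  moves=[
    [[0,0,-1],0,2],
    [[0,0,-3],0,2],
    [[0,0,-4],0,2],
    [[0,0,-4],0,2],
    [[0,0,0],0,2],
  ],
)

```text
time_s: 13.2
tcp_pos: [0.4823, -0.2454, 0.1735]
eef_rot: [-179.6, 0.1, -118.4]
contact_force: [0.3, -0.9, -1.1]
gripper_width: 0.0254
gripper_force: 20.0
```

```bash
python3 - <<'E'
from h import *
st()
a=capture("scene");b=capture("top")
for n,c in(("scene",a),("top",b)):
    for t,z in(("tray",.014),):
        for r in regions_of(c,t): print(n,t,round(r["confidence"],2),np.round(r["pixel"]),circ(c,r["pixels"],z),r["pixels"].sum())
to(.495-.024,.033,-160)
E
```

```text
t 13.2 tcp [ 482.3 -245.4  173.5] rot [-1.7962e+02  1.0000e-01 -1.1841e+02] F [ 0.3 -0.9 -1.1] w 25.4 g 20.0 j [ -6.  10. -21.   0. -59. -22.]
scene tray 0.96 [373. 273.] [498.7  33.5 130.2] 2298
scene tray 0.58 [299. 191.] [ 481.  -266.6  143.9] 1347
top tray 0.62 [256. 306.] [490.1  88.1  36.8] 91
shift [-8.7  26.38]
```

>>> jog_arm(
  moves=[
    [[0,0,0],10.4,2],
    [[0,0,0],10.4,2],
    [[0,0,0],10.4,2],
    [[0,0,0],10.4,2],
    [[-1.43,4.4,0],0,2],
    [[-1.43,4.4,0],0,2],
    [[-1.43,4.4,0],0,2],
    [[-1.43,4.4,0],0,2],
    [[-1.43,4.4,0],0,2],
    [[-1.43,4.4,0],0,2],
    [[0,0,5],0,2],
    [[0,0,0],0,2],
  ],
)

```text
time_s: 14.9
tcp_pos: [0.4676, 0.0318, 0.1163]
eef_rot: [-180.0, -0.5, -160.0]
contact_force: [-0.0, -0.6, -0.4]
gripper_width: 0.0254
gripper_force: 20.0
```

```bash
python3 -c "
from h import *
st();to(.470,.033)
a=capture('scene')
for r in regions_of(a,'tray'): print(circ(a,r['pixels'],.014),r['confidence'])"
```

```text
t 14.9 tcp [467.6  31.8 116.3] rot [-179.98   -0.5  -160.  ] F [-0.  -0.6 -0.4] w 25.4 g 20.0 j [ 28.   7. -33.  -0. -50. -98.]
shift [-0.27  0.04]
[499.1  33.  131.2] 0.63
```

>>> jog_arm(
  moves=[
    [[-0.25,0,3],0,2],
    [[0,0,3],0,2],
    [[0,0,2],0,2],
    [[0,0,0.8],0,2],
    [[0,0,0.3],0,2],
    [[0,0,0],0,2],
    [[0,0,0],0,2],
  ],
)

```text
time_s: 15.88
tcp_pos: [0.4736, 0.0336, 0.0294]
eef_rot: [180.0, 0.1, -160.0]
contact_force: [-0.6, -0.6, -0.1]
gripper_width: 0.0252
gripper_force: 20.0
```

```bash
python3 -c "
from h import *
st()"
```

```text
t 15.88 tcp [473.6  33.6  29.4] rot [ 1.7999e+02  8.0000e-02 -1.6003e+02] F [-0.6 -0.6 -0.1] w 25.2 g 20.0 j [ 28.  15. -38.   0. -37. -98.]
```

>>> jog_arm(
  moves=[
    [[0,0,0.3],0,2],
    [[0,0,0.2],0,2],
    [[0,0,0],0,2],
    [[0,0,0],0,2],
  ],
)

```text
time_s: 16.38
tcp_pos: [0.4731, 0.0334, 0.0235]
eef_rot: [-180.0, -0.0, -160.0]
contact_force: [0.4, -0.3, 0.1]
gripper_width: 0.0253
gripper_force: 20.0
```

>>> jog_arm(
  moves=[
    [[0,0,0.1],0,2],
    [[0,0,0.1],0,2],
    [[0,0,0],0,2],
    [[0,0,0],0,2],
  ],
)

```text
time_s: 16.88
tcp_pos: [0.4734, 0.0335, 0.0227]
eef_rot: [-180.0, 0.0, -160.0]
contact_force: [-5.1, 0.8, 16.1]
gripper_width: 0.0254
gripper_force: 20.0
```

>>> jog_arm(
  moves=[
    [[0,0,-0.1],0,2],
    [[0,0,0],0,3],
    [[0,0,0],0,4],
    [[0,0,0],0,4.5],
    [[0,0,0],0,4.5],
    [[0,0,-3],0,4.5],
    [[0,0,-5],0,4.5],
    [[0,0,-6],0,4.5],
    [[0,0,0],0,4.5],
    [[0,0,0],0,4.5],
  ],
)

```text
time_s: 18.12
tcp_pos: [0.4728, 0.0334, 0.1625]
eef_rot: [180.0, 0.0, -160.1]
contact_force: [-0.6, -0.2, -0.8]
gripper_width: 0.045
gripper_force: 0.0
```

```bash
python3 -c "
from h import *
st();to(.462,-.2757,-118.4)
a=capture('scene');cv2.imwrite('pics/p1.png',a['pixels'][150:350,250:450].repeat(2,0).repeat(2,1))
for r in regions_of(a,'tray'): print(circ(a,r['pixels'],.014),r['confidence'])"
```

```text
t 18.12 tcp [472.8  33.4 162.5] rot [ 1.7997e+02  3.0000e-02 -1.6005e+02] F [-0.6 -0.2 -0.8] w 45.0 g 0.0 j [ 28.   5. -29.  -0. -56. -98.]
shift [ 27.7  -13.75]
```

View pics/p1.png

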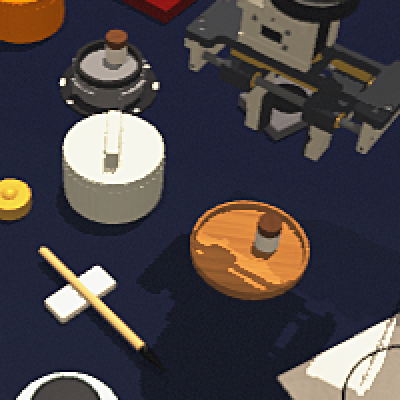

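The first pot stands in the tray; the second is still in the tub. Going for it.

>>> jog_arm(
  moves=[
    [[0,0,0],-10.4,4.5],
    [[0,0,0],-10.4,4.5],
    [[0,0,0],-10.4,4.5],
    [[0,0,0],-10.4,4.5],
    [[4.6,-2.3,0],0,4.5],
    [[4.6,-2.3,0],0,4.5],
    [[4.6,-2.3,0],0,4.5],
    [[4.6,-2.3,0],0,4.5],
    [[4.6,-2.3,0],0,4.5],
    [[4.7,-2.25,0],0,4.5],
    [[0,0,4],0,4.5],
    [[0,0,4],0,4.5],
  ],
)

```text
time_s: 19.73
tcp_pos: [0.4611, -0.2765, 0.0802]
eef_rot: [179.9, -0.0, -118.6]
contact_force: [0.8, -0.6, -0.4]
gripper_width: 0.0451
gripper_force: 0.0
```

>>> jog_arm(
  moves=[
    [[0,0,0],0,4.5],
    [[0,0,0],0,4.5],
  ],
)

```text
time_s: 19.98
tcp_pos: [0.4626, -0.2758, 0.0831]
eef_rot: [180.0, -0.0, -118.4]
contact_force: [-0.1, -0.5, -0.2]
gripper_width: 0.0452
gripper_force: 0.0
```

```bash
python3 -c "
from h import *
st();to(.463,-.276)"
```

```text
t 19.98 tcp [ 462.6 -275.8   83.1] rot [ 1.7998e+02 -4.0000e-02 -1.1839e+02] F [-0.1 -0.5 -0.2] w 45.2 g 0.0 j [-10.  16. -27.   0. -47. -18.]
shift [-0.   -0.05]
```

Descending to TCP z 0.049.

>>> jog_arm(
  moves=[
    [[0,0,1.5],0,4.5],
    [[0,0,1.3],0,4.5],
    [[0,0,0.6],0,4.5],
    [[0,0,0],0,4.5],
    [[0,0,0],0,2],
    [[0,0,0],0,2],
    [[0,0,0],0,2],
    [[0,0,0],0,2],
    [[0,0,0],0,2],
  ],
  newtons=20,
)

```text
time_s: 21.1
tcp_pos: [0.4624, -0.2757, 0.0489]
eef_rot: [-180.0, 0.0, -118.4]
contact_force: [0.4, -0.2, 2.4]
gripper_width: 0.0251
gripper_force: 20.0
```

>>> jog_arm(
  moves=[
    [[0,0,-1],0,2],
    [[0,0,-3],0,2],
    [[0,0,-4],0,2],
    [[0,0,-4],0,2],
    [[0,0,0],0,2],
    [[0,0,0],0,2],
  ],
)

```text
time_s: 21.85
tcp_pos: [0.4617, -0.2754, 0.1685]
eef_rot: [180.0, 0.0, -118.5]
contact_force: [-0.4, 0.5, -0.3]
gripper_width: 0.0251
gripper_force: 20.0
```

```bash
python3 -c "
from h import *
st();to(.519,.0335,-160)
for n in ('scene','top'):
  a=capture(n)
  for r in regions_of(a,'tray'): print(circ(a,r['pixels'],.014),r['confidence'])"
```

```text
t 21.85 tcp [ 461.7 -275.4  168.5] rot [ 1.7999e+02  2.0000e-02 -1.1846e+02] F [-0.4  0.5 -0.3] w 25.1 g 20.0 j [-10.  10. -21.  -0. -58. -19.]
shift [-15.95  27.07]
[498.1  33.6 132.3] 0.7
[492.2  33.3 122.1] 0.7
```

>>> jog_arm(
  moves=[
    [[0,0,0],10.4,2],
    [[0,0,0],10.4,2],
    [[0,0,0],10.4,2],
    [[0,0,0],10.4,2],
    [[-2.66,4.51,0],0,2],
    [[-2.66,4.51,0],0,2],
    [[-2.66,4.51,0],0,2],
    [[-2.66,4.51,0],0,2],
    [[-2.66,4.51,0],0,2],
    [[-2.66,4.51,0],0,2],
    [[0,0,5],0,2],
    [[0,0,4],0,2],
  ],
)

```text
time_s: 23.55
tcp_pos: [0.5192, 0.034, 0.0767]
eef_rot: [180.0, -0.1, -159.9]
contact_force: [0.0, -0.5, -0.9]
gripper_width: 0.0254
gripper_force: 20.0
```

>>> jog_arm(
  moves=[
    [[0,0,0],0,2],
    [[0,0,3],0,2],
    [[0,0,1],0,2],
    [[0,0,0.5],0,2],
    [[0,0,0],0,2],
    [[0,0,0],0,2],
  ],
)

```text
time_s: 24.3
tcp_pos: [0.5203, 0.0333, 0.0345]
eef_rot: [180.0, 0.1, -160.0]
contact_force: [0.7, -0.9, -0.7]
gripper_width: 0.0251
gripper_force: 20.0
```

```bash
python3 -c "
from h import *
st();to(.519,.0335)"
```

```text
t 24.3 tcp [520.3  33.3  34.5] rot [ 1.8000e+02  8.0000e-02 -1.6003e+02] F [ 0.7 -0.9 -0.7] w 25.1 g 20.0 j [ 25.  18. -32.   0. -39. -95.]
shift [0.12 0.06]
```

Lowering to about 0.022 (grip height above the foot is about 17).

>>> jog_arm(
  moves=[
    [[0,0,0.6],0,2],
    [[0,0,0.4],0,2],
    [[0,0,0.1],0,2],
    [[0,0,0],0,2],
    [[0,0,0],0,2],
  ],
)

```text
time_s: 24.92
tcp_pos: [0.5198, 0.0332, 0.0226]
eef_rot: [-180.0, 0.0, -160.0]
contact_force: [-0.4, 0.3, -0.6]
gripper_width: 0.0253
gripper_force: 20.0
```

>>> jog_arm(
  moves=[
    [[0,0,0.1],0,2],
    [[0,0,0],0,2],
    [[0,0,0],0,2],
  ],
)

```text
time_s: 25.3
tcp_pos: [0.5199, 0.0332, 0.0219]
eef_rot: [-180.0, 0.0, -160.0]
contact_force: [-1.4, -1.4, 5.7]
gripper_width: 0.0254
gripper_force: 20.0
```

>>> jog_arm(
  moves=[
    [[0,0,0],0,3],
    [[0,0,0],0,4],
    [[0,0,0],0,4.5],
    [[0,0,0],0,4.5],
    [[0,0,-3],0,4.5],
    [[0,0,-5],0,4.5],
    [[0,0,-6],0,4.5],
    [[0,0,0],-10.4,4.5],
    [[0,0,0],-10.4,4.5],
    [[0,0,0],-10.4,4.5],
    [[0,0,0],-3.4,4.5],
    [[0,0,0],0,4.5],
  ],
)

```text
time_s: 26.8
tcp_pos: [0.5196, 0.0331, 0.1615]
eef_rot: [180.0, -0.0, -125.5]
contact_force: [-0.3, -0.1, 0.8]
gripper_width: 0.0453
gripper_force: 0.0
```

```bash
python3 -c "
from h import *
st();to(.5634,-.1247)
c=capture('scene');b=capture('top')
o=[c['pixels'][150:350,250:450].repeat(2,0).repeat(2,1),rect(b,.564,-.124,.0883,.06,400)]
cv2.imwrite('pics/p2.png',np.hstack(o))"
```

```text
t 26.8 tcp [519.6  33.1 161.5] rot [ 179.99   -0.   -125.47] F [-0.3 -0.1  0.8] w 45.3 g 0.0 j [ 25.   9. -24.  -0. -57. -61.]
shift [ 10.31 -12.72]
```

View pics/p2.png

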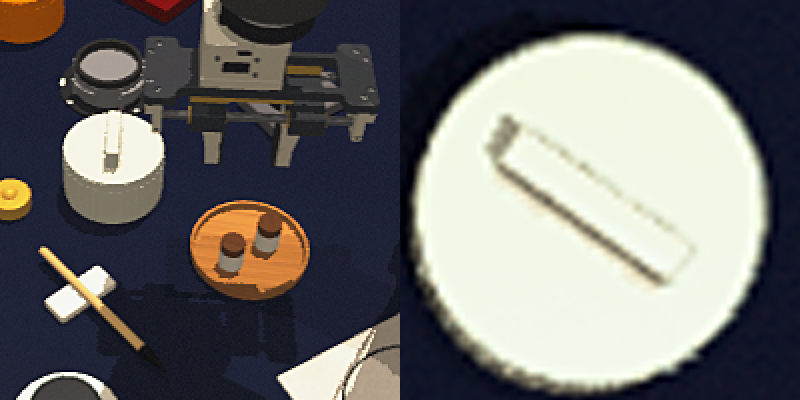

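Both pots stand in the tray and the tub is empty. The lid's ridge lies at about 54 deg, matching my yaw of -125.4. Fetching the lid.

>>> jog_arm(
  moves=[
    [[2.58,-3.18,0],0,4.5],
    [[2.58,-3.18,0],0,4.5],
    [[2.58,-3.18,0],0,4.5],
    [[2.57,-3.18,0],0,4.5],
    [[0,0,3],0,4.5],
    [[0,0,3],0,4.5],
    [[0,0,0],0,4.5],
    [[0,0,0],0,4.5],
  ],
)

```text
time_s: 27.9
tcp_pos: [0.5643, -0.1246, 0.1026]
eef_rot: [-179.9, 0.0, -125.4]
contact_force: [0.7, 0.2, 0.4]
gripper_width: 0.045
gripper_force: 0.0
```

```bash
python3 -c "
from h import *
st();to(.5634,-.1247)"
```

```text
t 27.9 tcp [ 564.3 -124.6  102.6] rot [-1.7995e+02  1.0000e-02 -1.2543e+02] F [0.7 0.2 0.4] w 45.0 g 0.0 j [  7.  18. -21.   0. -51. -42.]
shift [0.06 0.06]
```

>>> jog_arm(
  moves=[
    [[0.06,0,2],0,4.5],
    [[0,0,1],0,4.5],
    [[0,0,0.4],0,4.5],
    [[0,0,0],0,4.5],
    [[0,0,0],0,0],
    [[0,0,0],0,0],
    [[0,0,0],0,0],
    [[0,0,0],0,0],
    [[0,0,0],0,0],
    [[0,0,0],0,0],
  ],
  newtons=60,
)

```text
time_s: 29.15
tcp_pos: [0.5633, -0.1251, 0.0677]
eef_rot: [-180.0, 0.0, -125.4]
contact_force: [-0.1, 0.3, 1.6]
gripper_width: 0.0137
gripper_force: 60.0
```

Lift and carry above the tub to (0.480, -0.267).

>>> jog_arm(
  moves=[
    [[0,0,-2],0,0],
    [[0,0,-4],0,0],
    [[0,0,-4],0,0],
    [[0,0,-2],0,0],
    [[4.1,-0.34,0],0,0],
    [[4.1,-0.34,0],0,0],
    [[4.1,-0.34,0],0,0],
    [[4.1,-0.34,0],0,0],
    [[0,0,0],0,0],
    [[0,0,0],0,0],
    [[0,0,0],0,0],
  ],
)

```text
time_s: 30.52
tcp_pos: [0.4796, -0.266, 0.1874]
eef_rot: [180.0, 0.0, -125.4]
contact_force: [-0.1, 0.8, -1.6]
gripper_width: 0.0136
gripper_force: 60.0
```

```bash
python3 -c "
from h import *
st();to(.480,-.2668)
a=capture('scene');b=capture('top')
cv2.imwrite('pics/on.png',np.hstack([a['pixels'][80:280,200:400].repeat(2,0).repeat(2,1),b['pixels'][230:380,350:500].repeat(2,0).repeat(2,1)[:300].repeat(1,0)][:1]))"
```

```text
t 30.52 tcp [ 479.6 -266.   187.4] rot [ 179.99    0.   -125.39] F [-0.1  0.8 -1.6] w 13.6 g 60.0 j [ -9.  10. -19.  -0. -61. -27.]
shift [ 0.05 -0.08]
```

>>> jog_arm(
  moves=[
    [[0.05,-0.05,3],0,0],
    [[0,0,3],0,0],
    [[0,0,2],0,0],
    [[0,0,1],0,0],
    [[0,0,0.7],0,0],
    [[0,0,0.4],0,0],
    [[0,0,0],0,0],
    [[0,0,0],0,0],
  ],
)

```text
time_s: 31.62
tcp_pos: [0.4797, -0.2674, 0.0871]
eef_rot: [-179.9, 0.0, -125.4]
contact_force: [-0.1, 0.0, -1.7]
gripper_width: 0.0139
gripper_force: 60.0
```

```bash
python3 -c "
from h import *
st()"
```

```text
t 31.62 tcp [ 479.7 -267.4   87.1] rot [-1.7995e+02  2.0000e-02 -1.2543e+02] F [-0.1  0.  -1.7] w 13.9 g 60.0 j [ -9.  16. -26.   0. -48. -27.]
```

>>> jog_arm(
  moves=[
    [[0,0,0.3],0,0],
    [[0,0,0.3],0,0],
    [[0,0,0.3],0,0],
    [[0,0,0.22],0,0],
    [[0,0,0],0,0],
    [[0,0,0],0,0],
  ],
)

```text
time_s: 32.38
tcp_pos: [0.48, -0.2675, 0.0762]
eef_rot: [-179.9, 0.0, -125.4]
contact_force: [-1.2, 0.6, 7.6]
gripper_width: 0.0138
gripper_force: 60.0
```

>>> jog_arm(
  moves=[
    [[0,0,0],6,0],
    [[0,0,0],6,0],
    [[0,0,0],6,0],
    [[0,0,0],6,0],
    [[0,0,0],6,0],
    [[0,0,0],6,0],
    [[0,0,0],6,0],
    [[0,0,0],6,0],
    [[0,0,0],4,0],
    [[0,0,0],0,0],
    [[0,0,0],0,0],
  ],
)

```text
time_s: 33.75
tcp_pos: [0.4793, -0.2674, 0.076]
eef_rot: [-180.0, 0.0, -177.4]
contact_force: [-2.2, 1.5, 8.9]
gripper_width: 0.0132
gripper_force: 60.0
```

```bash
python3 -c "
from h import *
st();print(get_state()['moment'])"
```

```text
t 33.75 tcp [ 479.3 -267.4   76. ] rot [-1.7998e+02  1.0000e-02 -1.7742e+02] F [-2.2  1.5  8.9] w 13.2 g 60.0 j [ -9.  17. -26.   0. -46. -79.]
[ 0.71366574  1.00334089 -0.02818847]
```

Let it rise, and check whether it stops at the resting height.

>>> jog_arm(
  moves=[
    [[0,0,-0.3],0,0],
    [[0,0,-0.3],0,0],
    [[0,0,-0.2],0,0],
    [[0,0,0],0,0],
    [[0,0,0],0,0],
  ],
)

```text
time_s: 34.38
tcp_pos: [0.4792, -0.2673, 0.0832]
eef_rot: [180.0, -0.0, -177.4]
contact_force: [-2.3, 1.3, 2.9]
gripper_width: 0.0137
gripper_force: 60.0
```

>>> jog_arm(
  moves=[
    [[0,0,-0.1],0,0],
    [[0,0,0],-3,0],
    [[0,0,0],0,0],
    [[0,0,0],0,0],
  ],
)

```text
time_s: 34.88
tcp_pos: [0.4793, -0.2672, 0.0843]
eef_rot: [180.0, -0.0, -174.5]
contact_force: [-0.7, 0.4, 2.7]
gripper_width: 0.0135
gripper_force: 60.0
```

```bash
python3 -c "
from h import *
st();print(get_state()['moment'])"
```

```text
t 34.88 tcp [ 479.3 -267.2   84.3] rot [ 1.7999e+02 -2.0000e-02 -1.7450e+02] F [-0.7  0.4  2.7] w 13.5 g 60.0 j [ -9.  17. -26.  -0. -48. -76.]
[ 0.15685197  0.66884355 -0.01069633]
```

>>> jog_arm(
  moves=[
    [[0,0,0],-3,0],
    [[0,0,0],0,0],
    [[0,0,0],0,0],
  ],
)

```text
time_s: 35.25
tcp_pos: [0.4792, -0.2671, 0.0843]
eef_rot: [180.0, -0.0, -171.5]
contact_force: [-1.4, 2.1, 2.9]
gripper_width: 0.0136
gripper_force: 60.1
```

```bash
python3 -c "
from h import *
st();print(get_state()['moment'])"
```

```text
t 35.25 tcp [ 479.2 -267.1   84.3] rot [ 1.7998e+02 -1.0000e-02 -1.7154e+02] F [-1.4  2.1  2.9] w 13.6 g 60.1 j [ -9.  17. -26.  -0. -48. -73.]
[ 1.08692493  0.72537497 -0.28780892]
```

The tooth holds (the moment rises beyond about 4 deg), so it is locked. Turning back to 0 and releasing.

>>> jog_arm(
  moves=[
    [[0,0,0],3,0],
    [[0,0,0],3,0],
    [[0,0,0],0,0],
    [[0,0,0],0,2],
    [[0,0,0],0,4.5],
    [[0,0,0],0,4.5],
    [[0,0,-3],0,4.5],
    [[0,0,-5],0,4.5],
    [[-5,0,-3],0,4.5],
    [[-6,0,0],0,4.5],
    [[-6,0,0],0,4.5],
    [[0,0,0],0,4.5],
  ],
)

```text
time_s: 36.75
tcp_pos: [0.6521, -0.2591, 0.1917]
eef_rot: [180.0, -0.1, -177.4]
contact_force: [-1.4, 0.5, -0.6]
gripper_width: 0.0451
gripper_force: 0.0
```

```bash
python3 - <<'E'
from h import *
st()
a=capture("scene");b=capture("top")
for n,c in(("scene",a),("top",b)):
    for t,z in(("tray",.014),):
        for r in regions_of(c,t): print(n,t,round(r["confidence"],2),np.round(r["pixel"]),circ(c,r["pixels"],z),r["pixels"].sum())
    for r in regions_of(c,"mark"):
        k=max(cv2.findContours(r["pixels"].astype(np.uint8),0,1)[0],key=cv2.contourArea)[:,0]
        q=np.array([at(c,p,0)[:2] for p in k]);print("mark",r["confidence"],cv2.minAreaRect((q*1000).astype(np.float32)))
x=np.hstack([rect(b,.48,-.265,.004,.075,300),rect(b,.4725,.265,0,.1,300)]);y=np.hstack([rect(b,.494,.033,.014,.075,300),rect(a,.494,.033,.014,.075,300)])
cv2.imwrite("pics/chk.png",np.vstack([x,y]))
E
```

```text
t 36.75 tcp [ 652.1 -259.1  191.7] rot [ 1.7999e+02 -1.2000e-01 -1.7736e+02] F [-1.4  0.5 -0.6] w 45.1 g 0.0 j [ -6.  24.   2.   0. -68. -82.]
scene tray 0.78 [370. 277.] [500.5  32.6 131.3] 1778
scene tray 0.31 [220. 268.] [ 760.9 -156.   109.9] 1537
mark 0.85 ((472.83685302734375, 263.2607727050781), (194.4575958251953, 193.31033325195312), 86.83033752441406)
top tray 0.38 [253. 291.] [502.   88.4  35.1] 39
mark 0.8 ((471.5556335449219, 265.434814453125), (190.02413940429688, 189.55593872070312), 86.85301208496094)
mark 0.15 ((473.22039794921875, -234.08534240722656), (116.85645294189453, 53.871315002441406), 8.5689697265625)
```

View pics/chk.png

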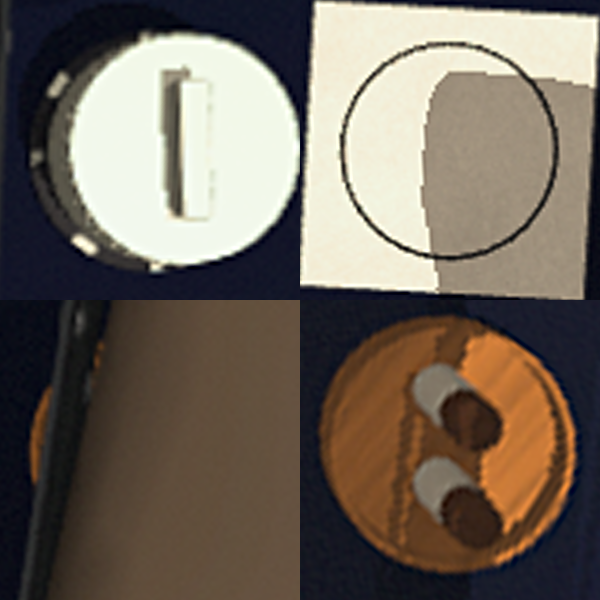

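The lid is back in place with its ridge on the narrow dashes. The ring's centre is at about (0.472, 0.265), the tray is at about (0.495, 0.033), and both pots are standing. I'll grip the tray's rim on its -y side, with the inner finger clear of the pots.

>>> jog_arm(
  moves=[
    [[0,0,0],2.6,2.8],
    [[3.14,4.64,0],0,2.8],
    [[3.14,4.64,0],0,2.8],
    [[3.14,4.64,0],0,2.8],
    [[3.14,4.64,0],0,2.8],
    [[3.14,4.64,0],0,2.8],
    [[0,0,5],0,2.8],
    [[0,0,5],0,2.8],
    [[0,0,3],0,2.8],
    [[0,0,0],0,2.8],
    [[0,0,0],0,2.8],
  ],
)

```text
time_s: 38.42
tcp_pos: [0.4932, -0.0276, 0.0659]
eef_rot: [180.0, 0.1, 180.0]
contact_force: [-0.3, -0.0, 0.4]
gripper_width: 0.0281
gripper_force: 0.0
```

```bash
python3 - <<'E'
from h import *
st();to(.495,-.027)
a=capture("scene");b=capture("top")
for c in(a,b):
    for r in regions_of(c,"tray"): print(round(r["confidence"],2),circ(c,r["pixels"],.014),r["pixels"].sum())
E
```

```text
t 38.42 tcp [493.2 -27.6  65.9] rot [1.7998e+02 1.3000e-01 1.7997e+02] F [-0.3 -0.   0.4] w 28.1 g 0.0 j [  20.   13.  -34.    0.  -43. -110.]
shift [-0.18  0.06]
0.68 [498.1  34.8 133.2] 1962
0.22 [752.9  99.6 104.5] 1596
```

Tray is still in the same place. Descending.

>>> jog_arm(
  moves=[
    [[-0.15,0.05,2],0,2.8],
    [[0,0,2],0,2.8],
    [[0,0,1],0,2.8],
    [[0,0,0.5],0,2.8],
    [[0,0,0],0,2.8],
    [[0,0,0],0,2.8],
  ],
  newtons=15,
)

```text
time_s: 39.38
tcp_pos: [0.4943, -0.0269, 0.0099]
eef_rot: [180.0, 0.1, 180.0]
contact_force: [0.6, -0.7, 0.4]
gripper_width: 0.0279
gripper_force: 0.0
```

>>> jog_arm(
  moves=[
    [[0,0,0.15],0,2.8],
    [[0,0,0],0,1.5],
    [[0,0,0],0,1],
    [[0,0,0],0,0],
    [[0,0,0],0,0],
    [[0,0,0],0,0],
  ],
  newtons=15,
)

```text
time_s: 40.12
tcp_pos: [0.4937, -0.0273, 0.0079]
eef_rot: [-180.0, -0.0, 180.0]
contact_force: [0.1, -1.7, 1.2]
gripper_width: 0.0052
gripper_force: 14.4
```

```bash
python3 - <<'E'
from h import *
st()
a=capture("scene")
for r in regions_of(a,"tray"): print(round(r["confidence"],2),circ(a,r["pixels"],.014),r["pixels"].sum())
E
```

```text
t 40.12 tcp [493.7 -27.3   7.9] rot [-1.7999e+02 -2.0000e-02  1.7995e+02] F [ 0.1 -1.7  1.2] w 5.2 g 14.4 j [  20.   19.  -37.    0.  -34. -110.]
0.95 [499.1  35.5 129.7] 1536
```

>>> jog_arm(
  moves=[
    [[0.02,0.2,0],0,0],
    [[0.05,0.5,0],0,0],
    [[0.08,0.8,0],0,0],
    [[0.1,1,0],0,0],
    [[0.1,1,0],0,0],
    [[0.1,1,0],0,0],
    [[0.1,1,0],0,0],
    [[0.1,1,0],0,0],
    [[0.1,1,0],0,0],
    [[0.1,1,0],0,0],
    [[0.1,1,0],0,0],
    [[0.1,1,0],0,0],
  ],
  newtons=30,
)

```text
time_s: 41.72
tcp_pos: [0.4833, 0.0785, 0.0078]
eef_rot: [-180.0, -0.0, 180.0]
contact_force: [0.2, -4.0, 2.7]
gripper_width: 0.0044
gripper_force: 28.6
```

>>> jog_arm(
  moves=[
    [[0.1,1,0],0,0],
    [[0.1,1,0],0,0],
    [[0.1,1,0],0,0],
    [[0.1,1,0],0,0],
    [[0.1,1,0],0,0],
    [[0.1,1,0],0,0],
    [[0.1,1,0],0,0],
    [[0.08,0.8,0],0,0],
    [[0.05,0.5,0],0,0],
    [[0.02,0.2,0],0,0],
    [[0,0,0],0,0],
    [[0,0,0],0,0],
  ],
)

```text
time_s: 43.22
tcp_pos: [0.4749, 0.1633, 0.0079]
eef_rot: [180.0, 0.0, 179.9]
contact_force: [-1.7, 0.2, 1.8]
gripper_width: 0.0044
gripper_force: 28.5
```

```bash
python3 - <<'E'
from h import *
st()
a=capture("scene");b=capture("top")
for c in(a,b):
    for r in regions_of(c,"tray"): print(round(r["confidence"],2),circ(c,r["pixels"],.014),r["pixels"].sum())
cv2.imwrite("pics/sl.png",np.hstack([rect(a,.472,.265,0.,.11,400),rect(b,.472,.265,0.,.11,400)]))
E
```

```text
t 43.23 tcp [474.9 163.3   7.9] rot [1.7996e+02 1.0000e-02 1.7995e+02] F [-1.7  0.2  1.8] w 4.4 g 28.5 j [  41.   19.  -36.   -0.  -35. -131.]
0.87 [477.7 227.3 126.6] 2037
0.68 [677.6 180.4  45.5] 308
0.17 [ 476.8 -255.6  115.4] 225
```

View pics/sl.png

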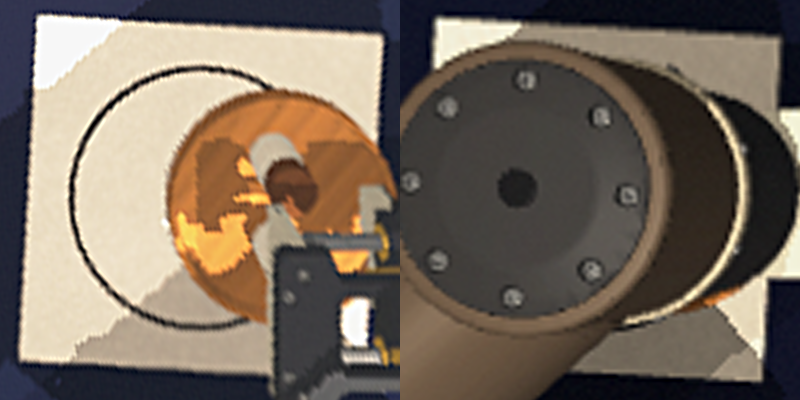

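>>> jog_arm(
  moves=[
    [[0.02,0.2,0],0,0],
    [[0.05,0.5,0],0,0],
    [[0.05,0.8,0],0,0],
    [[0.05,0.9,0],0,0],
    [[0.03,0.8,0],0,0],
    [[0,0.6,0],0,0],
    [[0,0.3,0],0,0],
    [[0,0,0],0,0],
    [[0,0,0],0,0],
  ],
)

```text
time_s: 44.55
tcp_pos: [0.4729, 0.2039, 0.0078]
eef_rot: [180.0, -0.0, 180.0]
contact_force: [-1.6, -2.9, 4.8]
gripper_width: 0.0041
gripper_force: 28.6
```

```bash
python3 - <<'E'
from h import *
st()
a=capture("scene")
for r in regions_of(a,"tray"): print(round(r["confidence"],2),circ(a,r["pixels"],.014),r["pixels"].sum())
cv2.imwrite("pics/s2.png",np.hstack([rect(a,.4728,.2635,0.,.09,400),rect(a,.4728,.2635,.014,.09,400)]))
E
```

```text
t 44.55 tcp [472.9 203.9   7.8] rot [ 1.8000e+02 -1.0000e-02  1.7996e+02] F [-1.6 -2.9  4.8] w 4.1 g 28.6 j [  45.   20.  -34.   -0.  -36. -135.]
0.55 [475.1 266.9 127.5] 2268
```

View pics/s2.png

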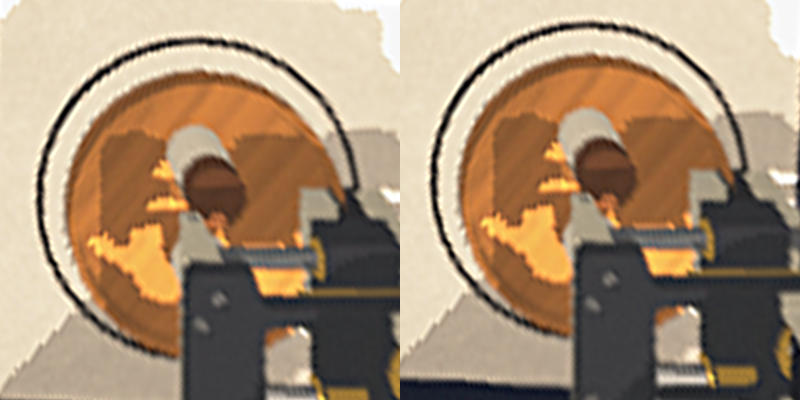

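>>> jog_arm(
  moves=[
    [[0,0,0],0,1.2],
    [[0,0,0],0,2.6],
    [[0,0,0],0,2.6],
    [[0,0,-2],0,2.6],
    [[0,0,-5],0,2.6],
    [[0,0,-5],0,2.6],
    [[0,-6,0],0,2.6],
    [[0,-6,0],0,2.6],
    [[0,-6,0],0,2.6],
    [[0,-6,0],0,2.6],
    [[0,0,0],0,2.6],
    [[0,0,0],0,2.6],
  ],
)

```text
time_s: 46.15
tcp_pos: [0.473, -0.0362, 0.1279]
eef_rot: [180.0, 0.0, 179.9]
contact_force: [0.5, 0.1, 0.1]
gripper_width: 0.0263
gripper_force: 0.0
```

```bash
cat > m.py <<'E'
from h import *
st()
for n in("scene","top"):
    c=capture(n)
    for r in regions_of(c,"tray")[:2]: print(n,round(r["confidence"],2),circ(c,r["pixels"],.014),r["pixels"].sum())
    cv2.imwrite(f"pics/f_{n}.png",rect(c,.472,.265,0.,.09,400))
cv2.imwrite("pics/f.png",np.hstack([cv2.imread(f"pics/f_{n}.png") for n in("scene","top")]))
E
python3 m.py
```

```text
t 46.15 tcp [473.  -36.2 127.9] rot [1.7998e+02 3.0000e-02 1.7989e+02] F [0.5 0.1 0.1] w 26.3 g 0.0 j [  19.    7.  -32.   -0.  -51. -110.]
scene 0.6 [ 458.4 -302.9  187.4] 1937
top 0.69 [472.4 264.4 126.1] 1234
```

View pics/f.png

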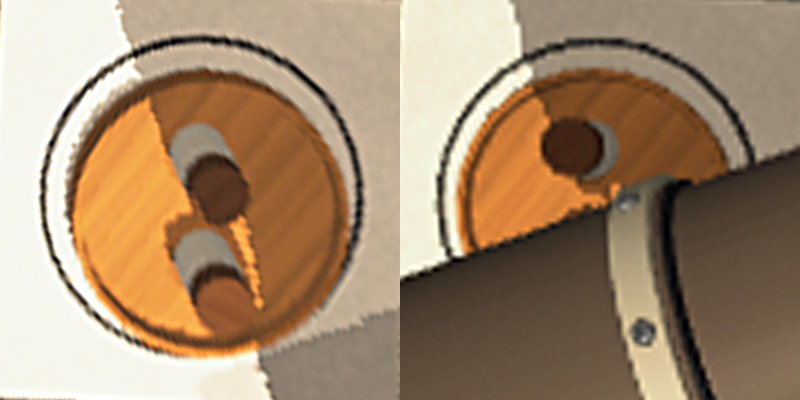

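>>> jog_arm(
  moves=[
    [[0,0,-5],0,2.6],
    [[0,0,-3],0,2.6],
    [[0,-6,0],0,2.6],
    [[0,-6,0],0,2.6],
    [[0,-6,0],0,2.6],
    [[0,-6,0],0,2.6],
    [[0,0,0],0,2.6],
    [[0,0,0],0,2.6],
  ],
)

```text
time_s: 47.35
tcp_pos: [0.4728, -0.2755, 0.2075]
eef_rot: [180.0, -0.0, 180.0]
contact_force: [0.4, 0.9, -0.2]
gripper_width: 0.0262
gripper_force: 0.0
```

```bash
cat > m2.py <<'E'
from h import *
from scipy.optimize import least_squares
T=np.linspace(0,2*np.pi,180,endpoint=False)
def circle(c,x,y,r,z): return np.array([proj(c,(x+r*np.cos(t),y+r*np.sin(t),z)) for t in T],np.float32)
for n in("scene","top"):
    c=capture(n)
    # ring: darkest point along each radial line of the plane z=0, robust circle fit
    g=cv2.cvtColor(c["pixels"],cv2.COLOR_BGR2GRAY).astype(np.float32)
    R=np.arange(.066,.078,.0003);P=[]
    for t in T:
        q=np.array([proj(c,(.472+r*np.cos(t),.2647+r*np.sin(t),0)) for r in R],np.float32)
        v=cv2.remap(g,q[None,:,0],q[None,:,1],cv2.INTER_LINEAR)[0]
        if v.min()<.7*v.max(): r=R[v.argmin()];P.append((.472+r*np.cos(t),.2647+r*np.sin(t)))
    P=np.array(P)
    k=least_squares(lambda v:(np.hypot(P[:,0]-v[0],P[:,1]-v[1])-.0715)*1000,[.472,.2647],loss="soft_l1")
    hsv=cv2.cvtColor(c["pixels"],cv2.COLOR_BGR2HSV)
    u,v=np.round(proj(c,(.472,.2647,.01))).astype(int)
    best=[r for r in regions_of(c,"tray") if np.hypot(*(np.array(r["pixel"])-(u,v)))<25]
    if not best: print(n,"tray missed");continue
    m=cv2.findContours(best[0]["pixels"].astype(np.uint8),0,1)[0];m=max(m,key=cv2.contourArea)[:,0].astype(float)
    def res(w):
        h=cv2.convexHull(np.vstack([circle(c,w[0],w[1],.062,.014),circle(c,w[0],w[1],.061,0)]))
        return [cv2.pointPolygonTest(h,tuple(map(float,p)),True)-w[2]*100 for p in m]
    f=least_squares(res,[.472,.265,0],loss="soft_l1",diff_step=1e-3)
    print(n,"ring",np.round(k.x*1000,1),len(P),"tray",np.round(f.x*1000,1),"res",np.round(np.abs(f.fun).mean(),2),"conf",round(best[0]["confidence"],2))
    cv2.imwrite(f"pics/g_{n}.png",rect(c,.472,.265,0.,.09,400))
cv2.imwrite("pics/g.png",np.hstack([cv2.imread(f"pics/g_{n}.png") for n in("scene","top")]))
st()
E
python3 m2.py
```

```text
scene ring [473.9 264.8] 180 tray [470.8 263.7  11.2] res 0.35 conf 0.74
top ring [471.9 265.6] 180 tray [469.  263.8   9.3] res 0.31 conf 0.95
t 47.55 tcp [ 473.1 -274.7  208.1] rot [ 1.800e+02  3.000e-02 -1.799e+02] F [-1.1  0.9  0.5] w 26.2 g 0.0 j [-10.   9. -17.  -0. -64. -80.]
```

View pics/g.png

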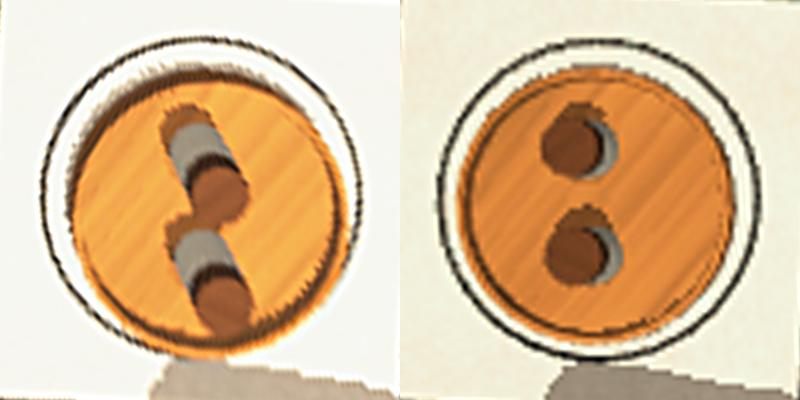

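Both cameras agree: pots are standing, and the tray is off the ring's centre by about (-3.0, -1.5) mm. I'll regrip the rim and nudge it by that much.

>>> jog_arm(
  moves=[
    [[0,6,0],0,2.8],
    [[0,6,0],0,2.8],
    [[0,6,0],0,2.8],
    [[0,6,0],0,2.8],
    [[0,6,0],0,2.8],
    [[0,6,0],0,2.8],
    [[0,6,0],0,2.8],
    [[0,6,0],0,2.8],
    [[0,0,5],0,2.8],
    [[0,0,5],0,2.8],
    [[0,0,4],0,2.8],
    [[0,0,0],0,2.8],
  ],
)

```text
time_s: 49.05
tcp_pos: [0.4709, 0.2033, 0.0658]
eef_rot: [-179.8, -0.2, -180.0]
contact_force: [0.0, -0.1, 1.0]
gripper_width: 0.0279
gripper_force: 0.0
```

>>> jog_arm(
  moves=[
    [[0,0,2],0,2.8],
    [[0,0,2],0,2.8],
    [[0,0,1],0,2.8],
    [[0,0,0],0,2.8],
    [[0,0,0],0,2.8],
    [[0,0,0],0,2.8],
  ],
  newtons=15,
)

```text
time_s: 49.8
tcp_pos: [0.4734, 0.2043, 0.0187]
eef_rot: [179.9, 0.1, 180.0]
contact_force: [-0.2, 0.7, 0.6]
gripper_width: 0.0285
gripper_force: 0.0
```

>>> jog_arm(
  moves=[
    [[0,0,0.7],0,2.8],
    [[0,0,0.35],0,2.8],
    [[0,0,0],0,1.5],
    [[0,0,0],0,0],
    [[0,0,0],0,0],
    [[0,0,0],0,0],
    [[-0.1,0.05,0],0,0],
    [[-0.1,0.05,0],0,0],
    [[-0.1,0.05,0],0,0],
    [[0,0,0],0,0],
    [[0,0,0],0,0],
  ],
  newtons=30,
)

```text
time_s: 51.18
tcp_pos: [0.4748, 0.2043, 0.0073]
eef_rot: [-179.9, -0.1, 180.0]
contact_force: [-4.3, -3.0, 7.4]
gripper_width: 0.0046
gripper_force: 28.8
```

>>> jog_arm(
  moves=[
    [[0,0,0],0,1.2],
    [[0,0,0],0,2.6],
    [[0,0,0],0,2.6],
    [[0,0,-2],0,2.6],
    [[0,0,-5],0,2.6],
    [[0,0,-6],0,2.6],
    [[0,0,-6],0,2.6],
    [[0,-6,0],0,2.6],
    [[0,-6,0],0,2.6],
    [[0,-6,0],0,2.6],
    [[0,-6,0],0,2.6],
    [[0,-6,0],0,2.6],
  ],
)

```text
time_s: 52.68
tcp_pos: [0.4758, -0.0963, 0.1978]
eef_rot: [180.0, 0.1, 180.0]
contact_force: [0.6, 0.1, -0.6]
gripper_width: 0.0262
gripper_force: 0.0
```

>>> jog_arm(
  moves=[
    [[0,-6,0],0,2.6],
    [[0,-6,0],0,2.6],
    [[0,-6,0],0,2.6],
    [[0,0,0],0,2.6],
    [[0,0,0],0,2.6],
  ],
)

```text
time_s: 53.3
tcp_pos: [0.4754, -0.2747, 0.197]
eef_rot: [180.0, -0.0, 179.9]
contact_force: [-0.4, 0.4, 0.1]
gripper_width: 0.0258
gripper_force: 0.0
```

```bash
python3 m2.py; python3 -c "
from h import *
cv2.imwrite('pics/end.png',capture('scene')['pixels'])"
```

```text
scene ring [473.7 264.8] 179 tray [471.7 264.1  10.3] res 0.46 conf 0.82
top ring [471.9 265.6] 180 tray [468.8 264.5   5.8] res 0.33 conf 0.72
t 53.5 tcp [ 476.  -273.4  197.6] rot [-1.8000e+02  3.0000e-02 -1.7993e+02] F [ 0.4 -0.2 -0.3] w 25.7 g 0.0 j [ -9.  10. -18.  -0. -62. -80.]
```

View pics/end.png

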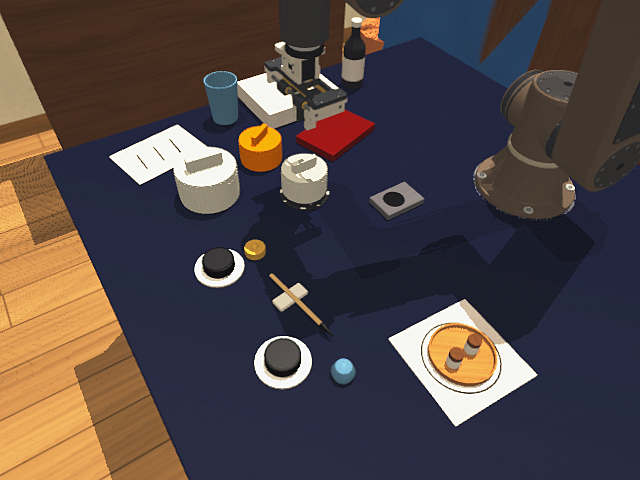

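The pots are standing and the tray is nearly centred. The network mask is noisy, so I'll refit the tray outline from its wood colour.

```bash
sed -e '/best=\[/,/m=cv2/c\    k8=np.zeros(g.shape,np.uint8);cv2.circle(k8,(int(u),int(v)),50,255,-1)\n    k8=((hsv[...,1]>110)\&(hsv[...,2]>40)\&(k8>0)).astype(np.uint8);ring=cv2.fillPoly(np.zeros_like(k8),[np.int32(circle(c,k.x[0],k.x[1],.0685,0))],1);k8\&=ring\n    m=max(cv2.findContours(k8,0,1)[0],key=cv2.contourArea);m=cv2.convexHull(m)[:,0].astype(float)' -e 's/,"conf".*)$/,len(m))/' m2.py > m3.py; python3 m3.py
```

```text
scene ring [473.7 264.8] 179 tray [472.3 264.1   9.8] res 0.3 29
top ring [471.9 265.6] 180 tray [470.2 264.3   4.3] res 0.14 31
t 53.65 tcp [ 476.  -273.7  197.6] rot [-1.8000e+02  3.0000e-02 -1.7994e+02] F [ 0.1 -0.1  0.4] w 25.9 g 0.0 j [ -9.  10. -18.  -0. -62. -80.]
```

The tray is within about 2 mm of the ring's centre in both cameras, so I'm handing the job in.

```bash
python3 -c "
from plant import *
print(close_job())"
```

```text
the job is handed in; nothing more can be done
None
```

The job is handed in: the two pots that were inside stand on the tray, the tub is closed and locked, and the tray was slid onto the ring, about 2 mm off centre by the cameras; the verdict was not shown.

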